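# Close the contact grill and lock it for storage

## Task

The contact grill has been cleaned and is to be put away. Lower its lid gently, without letting it drop or slam, all the way down onto the lower plate, then slide the red-tabbed lock bolt on the side of the grill fully home to the front, through the keeper loop under the lid. Leave the mug, honey jar, wallet and bowl where they stand.

Things in the scene. Friction and masses are not known exactly. Their poses are not given: they have to be found in the camera images.
- press: Contact grill (panini press), fixed: black base, steel trim, 250 mm deep (x), 243 wide (y), 62 high. Origin: centre of its underside on the worktop; x points to its back (hinge side), -x to its front (handle side), y to its left, z up. Shut, the lid spans x -121 to 115 mm, is 280 mm wide (overhangs the base about 20 mm on both sides) and 67 to 125 mm above the worktop.
- lid_hinge (a point): Middle of the lid's hinge axis, at [125, 0, 70] mm in the press frame, fixed; the axis is parallel to the press y axis.
- lid_handle (a point): Centre of the lid's handle: a round black bar, 18 mm in diameter, 160 mm free length between two steel arms, parallel to the press y axis, 35 mm clear of the lid's front face. With the lid shut it is at [-165, 0, 94] mm in the press frame, i.e. 290 mm in front of and 24 mm above the hinge axis; it turns with the lid about that axis.
- lid (a joint): Lid angle in rad: 0 = shut, resting on its stop on the lower plate; grows as the lid's front rises (limit 1.3). Starts between 0.92 and 1.15. The lid weighs about 0.8 kg; a stiff hinge (friction 0.55 N m, little damping) holds it where it stands when open, but below about 0.75 to 0.9 rad it falls shut by itself unless it is held.
- bolt (a joint): Travel of the lock bolt in m: it slides towards the front of the grill (press -x) from 0 (drawn back) to 0.040 (end stop, fully home). Starts between 0 and 0.006; friction about 1.5 N. The rod enters the keeper at about 0.015; pushed out while the lid is open it keeps the lid from shutting.
- bolt_tab (a point): Centre of the bolt's red thumb tab, a block 18 (x) by 24 (y) by 30 (z) mm on the grill's right side, at [-travel, -150.5, 42] mm in the press frame. It stands out only 22 mm beyond the shut lid, whose top is 80 mm above it: lean the tool outwards (25 to 45 deg, wrist to the grill's right) to reach it. The bolt's guides reach out to y = -143 mm at x = -88 to -80 and 41 to 49 mm.
- keeper (a point): Centre of the keeper, a steel wire loop (14 to 16 mm clear inside) under the right edge of the lid; with the lid shut at [-104, -134, 42] mm in the press frame, in line with the bolt rod (10 mm in diameter).
- mug: White mug with a handle, loose bystander, 78 x 116 x 97 mm, origin at the centre of its underside, to the left of the grill.
- jar_honey: Glass jar with a red lid, loose bystander, 65 mm in diameter, 100 mm high, origin at the centre of its underside, to the left of the grill.
- wallet: Black folded wallet, loose bystander, 94 x 115 x 20 mm, lying to the front right of the grill; origin at the centre of its underside.
- bowl: Grey stoneware bowl, loose bystander, 185 mm in diameter, 55 mm high, to the right of and behind the grill; origin at the centre of its underside.

How it is judged (in metres and radians):
On the way, in this order (a step that is already met when the one before it is completed fails the run):
1. the lid is down on its stop (joint lid below 0.02 rad) while the bolt is still drawn back (value of joint lid below 0.02 rad and value of joint bolt below 0.012 m), for 0.2 s.
2. the bolt is fully home (joint bolt above 0.036 m) with the lid down (value of joint bolt above 0.036 m and value of joint lid below 0.02 rad), for 0.2 s.
At the end, for the whole second after the job is handed in: The lid is shut on its stop (within 0.02 rad), the bolt is home in the keeper (at least 36 of its 40 mm), and the mug, honey jar, wallet and bowl stand within 30 mm of where they were (all of step 2 and distance of each of mug, jar_honey, wallet, bowl from where it was at the start of the episode below 0.03 m); the robot touches nothing.
It fails at once if the lid drops or slams: it turns shut faster than 1.2 rad/s within the last 0.3 rad (value of joint lid below 0.3 rad and velocity of joint lid below -1.2 rad/s).
It fails at once if the mug, honey jar, wallet or bowl is moved by more than 30 mm (distance of any of mug, jar_honey, wallet, bowl from where it was at the start of the episode above 0.03 m).
It also fails if it takes over 46 s, if anything falls off the work surface, if the arm or the gripper's body presses on something with over 40 N, if the wrist force passes 120 N, or if a joint passes its speed limit or range.

## Robot

A 6-joint arm with a two-finger parallel gripper is mounted at the origin on a cart in front of the work surface, level with it; the furniture and walls round the work are solid. World frame = base frame: x ahead of the robot, y to its left, z up, the work surface at z = 0. Lengths are in m, angles in degrees, forces in N, time in s.
With the tool pointing down it reaches from about 0.325 to 0.85 m from the base axis. Payload 15.5 kg.
Tool frame: the origin (TCP) lies at the very end of the fingers, on their centre line; the grasp point (between the pads) lies arm.grip_depth behind it (arm.grip_depth is the distance from the TCP to the grasp point, in m); z points along the fingers, y is the line along which they close (so a half turn about z gives the same grasp; the last joint's range is limited). The gripper opens to 91 mm and grips with 3 to 60 N. Pads are 32 mm wide; open, the fingers measure 118 mm over their backs; the gripper's body (76 mm by 178 mm) begins 60 mm behind the grasp point.
Start: joints at [-72.451, 28.281, 77.091, -0, 74.628, -5.472], TCP at [0.244, -0.575, 0.214] pointing down, gripper open.
Joint ranges: [-166.48, 166.48], [-47.26, 123.95], [12.59, 153.08], [-70.14, 250.14], [6.76, 159.57], [-176.63, 176.63]. Speed limits (degrees/s): [108.29, 108.29, 147.25, 172.46, 172.46, 172.46].

## Interface

Orientations are given as a 3x3 rotation matrix whose columns are the frame's x, y, z axes.
In Python, from rig import arm gives the robot as it stands. Calls block until the motion is done:
- arm.move_to(position, orientation): joint-space move of the TCP to a pose.
- arm.move_l(position, orientation=None, feed=0.15): straight line of the TCP; orientation=None keeps the orientation; feed is the mean speed in m/s.
- arm.move_joints(angles): joint-space move.
- arm.grip(opening): finger opening in m; the grip force is fixed at half the most; returns when the fingers have stopped.
- arm.sleep(seconds).
- arm.solve_ik(position, orientation): joint angles nearest the present ones, or None.
- arm.snapshot(name): name is "scene" or "top"; returns the picture (384x512x3 uint8, red, green, blue); there is no depth.
- arm.get_calibration(name): a dict with "intrinsics" (3x3 intrinsics, pixels), "cam_to_world" (4x4, takes a point from camera to world coordinates). Camera axes: x right, y down, z forward; pixel columns grow to the right and rows downward; lengths in m; the calibration is good to about 2 mm. A picture is of the moment at which its call begins. get_calibration takes no time and is no camera call.
A pose or a line that the arm cannot do raises arm.Unreachable and nothing moves.
- arm.sign_off(): hands the job in; it is judged then, once.
Readings, each from a call of its own:
- arm.current_t(): time.
- arm.current_joint_positions(): joint angles.
- arm.current_dq(): joint speeds.
- arm.current_tau(): joint torques, N m.
- arm.current_ee_pos(): TCP position.
- arm.current_tool_rot(): TCP orientation.
- arm.current_force(): force on the tool from outside, world axes, zero at the start.
- arm.current_torque(): the same for the moment, N m.
- arm.current_width(): finger opening in m.
- arm.current_grasp_force(): force on a finger pad.
Only numpy, scipy, OpenCV 4.12 (cv2) and the standard library are available. Lean on these libraries where they do the work, as an engineer would, in place of code of your own. Each camera call takes 0.05 s, during which the arm holds its last target. There are 200 camera calls.

## Working session

There is one attempt and no reset: what is moved stays moved. The work goes in short steps, each a Python script; the robot and the scene stay as the last script left them, time stands still between calls to the robot, and variables do not carry over. Pictures are saved under pics/ and viewed, at most 10 in all, crops included, and the job is handed in when it is done.

```bash
ls; mkdir -p pics; python3 - <<'E'
from rig import arm
import cv2,numpy as np
np.set_printoptions(precision=4,suppress=True)
for n in("scene","top"):
    cv2.imwrite(f"pics/{n}0.png",arm.snapshot(n)[:,:,::-1])
    c=arm.get_calibration(n);print(c["intrinsics"],c["cam_to_world"])
print(arm.grip_depth,arm.current_t(),arm.current_tool_rot())
E
```

```text
pics
[[390.9603   0.     255.7135]
 [  0.     390.9603 187.2414]
 [  0.       0.       1.    ]] [[-0.7497 -0.5484  0.3705  0.0445]
 [-0.6617  0.6144 -0.4297  0.6439]
 [ 0.008  -0.5673 -0.8235  1.2452]
 [ 0.      0.      0.      1.    ]]
[[353.6347   0.     246.786 ]
 [  0.     353.6347 192.9   ]
 [  0.       0.       1.    ]] [[ 0.0239 -0.9936  0.1106  0.4275]
 [-0.9994 -0.0208  0.0292  0.033 ]
 [-0.0267 -0.1113 -0.9934  1.2065]
 [ 0.      0.      0.      1.    ]]
0.0188 0.1 [[ 0.9204  0.391  -0.0003]
 [ 0.391  -0.9204  0.001 ]
 [ 0.0001 -0.0011 -1.    ]]
```

View pics/scene0.png

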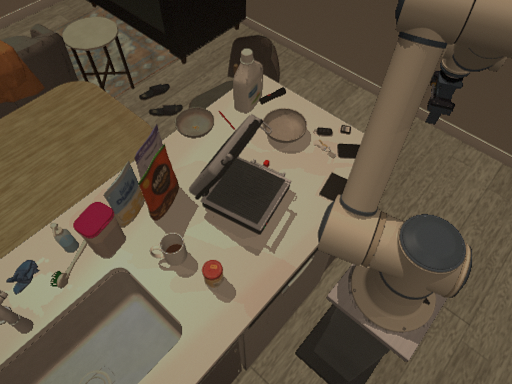

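View pics/top0.png

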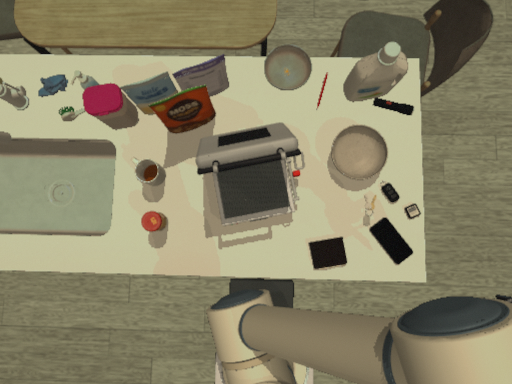

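```bash
python3 - <<'E'
import cv2,numpy as np
a=cv2.imread("pics/scene0.png")[105:245,180:310];b=cv2.imread("pics/top0.png")[110:250,185:315]
o=np.hstack([cv2.resize(i,None,fx=3,fy=3,interpolation=cv2.INTER_CUBIC) for i in(a,b)])
cv2.imwrite("pics/crop0.png",cv2.convertScaleAbs(o,alpha=1.5))
E
```

```text
(no output)
```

View pics/crop0.png

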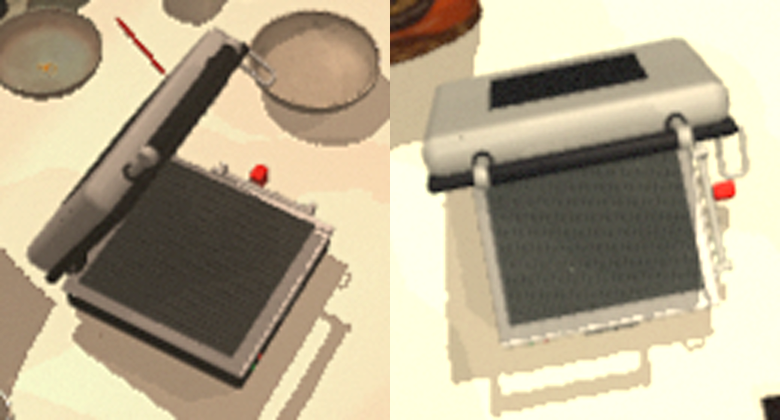

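```bash
cat > h.py <<'E'
import numpy as np
from rig import arm
np.set_printoptions(precision=4,suppress=True)
def ray(n,p):
    c=arm.get_calibration(n);T=c["cam_to_world"]
    d=T[:3,:3]@np.linalg.solve(c["intrinsics"],[*p,1]);return T[:3,3],d/np.linalg.norm(d)
def plane(n,p,z):
    o,d=ray(n,p);return o+d*(z-o[2])/d[2]
def tri(ps,pt):
    A=0;b=0;R=[ray("scene",ps),ray("top",pt)]
    for o,d in R:
        M=np.eye(3)-np.outer(d,d);A=A+M;b=b+M@o
    X=np.linalg.solve(A,b);return X,[np.linalg.norm(np.cross(X-o,d)) for o,d in R]
def px(n,P):
    c=arm.get_calibration(n);T=c["cam_to_world"];q=c["intrinsics"]@(T[:3,:3].T@(np.array(P)-T[:3,3]));return q[:2]/q[2]
E
python3 - <<'E'
from h import *
import cv2
S=lambda x,y:(180+x/3,105+y/3); T=lambda x,y:(185+(x-390)/3,110+y/3)
for n,s,t in [("frontL",(235,357),(500,340)),("frontR",(328,230),(710,305)),("lidL",(52,275),(430,185)),("lidR",(243,50),(735,128)),("armL",(135,172),(483,160)),("armR",(240,45),(680,122))]:
    print(n,*tri(S(*s),T(*t)))
print("backL",plane("scene",S(75,297),.062),"FL",plane("scene",S(235,357),.062),plane("top",T(500,340),.062),"FR",plane("scene",S(328,230),.062),plane("top",T(710,305),.062))
P={}
for n in("scene","top"):
    hsv=cv2.cvtColor(cv2.imread(f"pics/{n}0.png"),cv2.COLOR_BGR2HSV)
    m=cv2.inRange(hsv,(0,170,120),(6,255,255))|cv2.inRange(hsv,(174,170,120),(180,255,255))
    k,_,st,ce=cv2.connectedComponentsWithStats(m)
    for s,c in zip(st[1:],ce[1:]):
        if s[4]>8 and 220<c[0]<320 and 150<c[1]<190: print(n,s,c);P[n]=c
print(tri(P["scene"],P["top"]),plane("top",P["top"],.045))
E
```

```text
frontL [0.4564 0.1449 0.0865] [np.float64(0.0032756592090773494), np.float64(0.0032756592090773693)]
frontR [ 0.4993 -0.0786  0.059 ] [np.float64(0.0024720278558934337), np.float64(0.002472027855893504)]
lidL [0.625  0.2253 0.1665] [np.float64(0.0251098241414692), np.float64(0.025109824141469343)]
lidR [ 0.6443 -0.078   0.276 ] [np.float64(0.0023625690329637564), np.float64(0.0023625690329639936)]
armL [0.6045 0.142  0.2959] [np.float64(0.0007434670325222233), np.float64(0.0007434670325221057)]
armR [ 0.6238 -0.0305  0.3384] [np.float64(0.00930782127133939), np.float64(0.009307821271339485)]
backL [0.6637 0.2013 0.062 ] FL [0.4681 0.136  0.062 ] [0.4543 0.1455 0.062 ] FR [ 0.5002 -0.0755  0.062 ] [ 0.497  -0.0796  0.062 ]
scene [264 160   5   5  17] [265.8235 161.8824]
top [293 170   7   6  33] [296.1212 172.9697]
(array([ 0.6265, -0.0923,  0.0572]), [np.float64(0.002249925076303721), np.float64(0.0022499250763036325)]) [ 0.6267 -0.0948  0.045 ]
```

```bash
cat > fit.py <<'E'
from h import *
import cv2
from scipy.optimize import least_squares
S=lambda x,y:("scene",(180+x/3,105+y/3)); T=lambda x,y:("top",(185+(x-390)/3,110+y/3))
def W(p,q,lid=0):
    X,Y,yaw,th=p[:4]; q=np.array(q,float)/1000
    if lid:
        h=np.array([.125,0,.07]);r=q-h;c,s=np.cos(th),np.sin(th)
        q=h+[c*r[0]+s*r[2],r[1],-s*r[0]+c*r[2]]
    c,s=np.cos(yaw),np.sin(yaw);return np.array([X+c*q[0]-s*q[1],Y+s*q[0]+c*q[1],q[2]])
if __name__=="__main__":
    obs=[(S(235,357),(-125,121.5,62),0),(T(500,340),(-125,121.5,62),0),(S(328,230),(-125,-121.5,62),0),(T(710,305),(-125,-121.5,62),0),
     (S(245,50),(-121,-140,67),1),(T(737,128),(-121,-140,67),1),(T(429,185),(-121,140,67),1),
     (("scene",(265.8,161.9)),(-3,-152,52),0),(("top",(296.1,173)),(-3,-152,55),0)]
    f=lambda p:np.concatenate([px(o[0],W(p,q,l))-o[1] for o,q,l in obs])
    r=least_squares(f,[.6,.05,.18,1.],loss="soft_l1");print(r.x);print(r.fun.reshape(-1,2));print("handle",W(r.x,(-165,0,94),1))
    np.save("p.npy",r.x)
    out=[]
    for n,(x,y) in (("scene",(180,105)),("top",(185,110))):
        i=cv2.convertScaleAbs(cv2.resize(cv2.imread(f"pics/{n}0.png")[y:y+140,x:x+130],None,fx=3,fy=3,interpolation=cv2.INTER_CUBIC),alpha=1.5)
        for q,l,c in [((-125,s*121.5,62),0,(255,0,0)) for s in(1,-1)]+[((-121,s*140,67),1,(0,255,0)) for s in(1,-1)]+[((-165,s*80,94),1,(0,0,255)) for s in(1,-1)]+[((-121,s*80,94),1,(255,0,255)) for s in(1,-1)]+[((-104,-134,42),1,(0,255,255)),((115,140,125),1,(255,255,0)),((125,121.5,62),0,(255,0,0))]:
            u=px(n,W(r.x,q,l));cv2.circle(i,tuple(int(v) for v in ((u-[x,y])*3)),4,c,1)
        out.append(i)
    cv2.imwrite("pics/fit0.png",np.hstack(out))
E
python3 fit.py
```

```text
[0.6011 0.0562 0.1971 1.0982]
[[ 0.0665  5.112 ]
 [-1.6502 -0.1882]
 [ 1.5611 -2.2499]
 [ 2.4245 -1.5833]
 [ 1.5348 -1.647 ]
 [-0.2     0.3226]
 [-1.9468 -0.149 ]
 [ 0.4785  0.5525]
 [-0.0484 -0.9159]]
handle [0.6152 0.059  0.3391]
```

View pics/fit0.png

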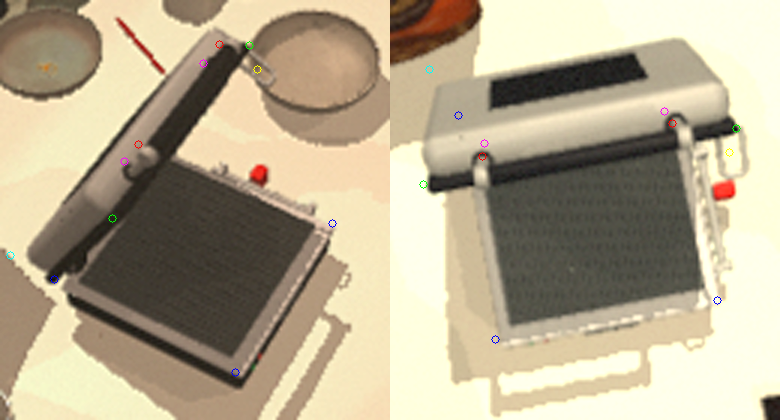

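```bash
python3 - <<'E'
import cv2,numpy as np
f=lambda n,x,y,w,h,s:cv2.convertScaleAbs(cv2.resize(cv2.imread(f"pics/{n}0.png")[y:y+h,x:x+w],None,fx=s,fy=s,interpolation=cv2.INTER_LANCZOS4),alpha=1.6,beta=10)
a=f("scene",208,108,66,60,5); b=f("top",215,134,92,60,5)
cv2.imwrite("pics/z0.png",np.hstack([a,b]))
E
```

```text
(no output)
```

View pics/z0.png

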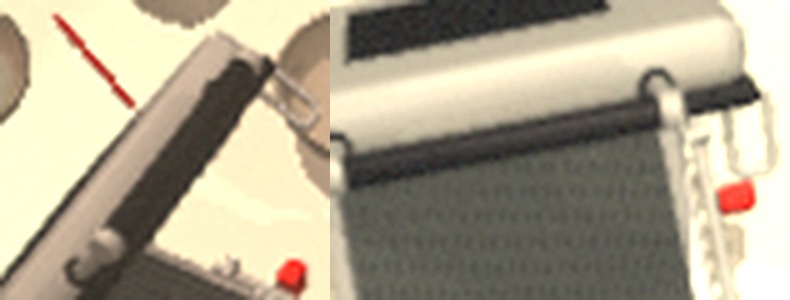

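```bash
python3 - <<'E'
s=open("fit.py").read()
a=s.index("(S(245,50)"); b=s.index('     (("scene",(265.8')
s=s[:a]+'''
     (("scene",(231,154.5)),(-165,80,94),1),(("top",(218.5,168)),(-165,80,94),1),(("scene",(255.5,122.5)),(-165,-80,94),1),(("top",(280.5,155.5)),(-165,-80,94),1),
     (("scene",(223,162)),(-121,85,94),1),(("top",(216.5,162)),(-121,85,94),1),(("top",(280.3,150.5)),(-121,-85,94),1),
'''+s[b:]
s=s.replace("fit0","fit1")
open("fit.py","w").write(s)
E
python3 fit.py
python3 -c "
from h import *
print(tri((231,154.5),(218.5,168)),tri((255.5,122.5),(280.5,155.5)))"
```

```text
[0.6014 0.0543 0.1959 1.0542]
[[ 0.3027  4.7064]
 [-1.1155 -0.3094]
 [ 1.8255 -2.5602]
 [ 2.9765 -1.6183]
 [-1.0629  0.9964]
 [-0.823  -0.9767]
 [ 1.2399 -0.4915]
 [ 0.0132  0.4465]
 [ 0.6867 -0.343 ]
 [-0.4558  0.0001]
 [-0.4086  0.2381]
 [ 0.7721  0.2419]
 [ 0.5386 -0.9485]]
handle [0.604  0.0548 0.334 ]
(array([0.5855, 0.1309, 0.3387]), [np.float64(0.00042918856271835455), np.float64(0.00042918856271829134)]) (array([ 0.6228, -0.0232,  0.3294]), [np.float64(0.0012604945457765362), np.float64(0.0012604945457766396)])
```

View pics/fit1.png

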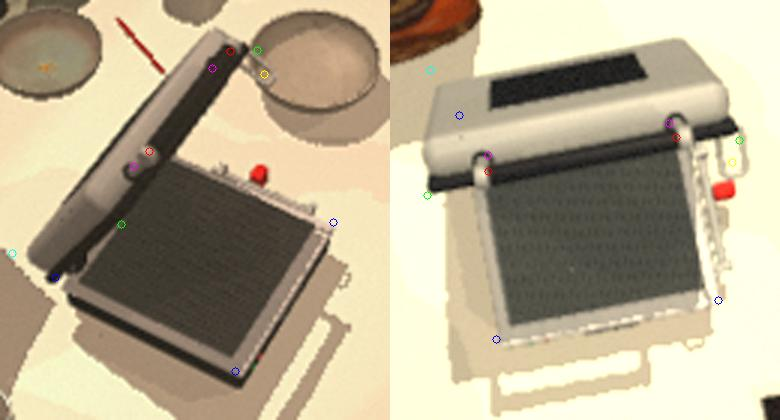

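```bash
sed -i '/obs=\[/s/(S(235,357),(-125,121.5,62),0),//; /obs=\[/s/(S(328,230),(-125,-121.5,62),0),//' fit.py; python3 fit.py; cat >> h.py <<'E'
from fit import W
p0=np.load("p.npy")
def axes(p):
    c,s=np.cos(p[2]),np.sin(p[2]);return np.array([c,s,0]),np.array([-s,c,0]),np.array([0,0,1.])
def Rh(p,phi,sg=1):      # grip on handle, tool pitched phi rad below horizontal
    ex,ey,ez=axes(p);z=np.cos(phi)*ex-np.sin(phi)*ez;y=sg*(np.sin(phi)*ex+np.cos(phi)*ez)
    return np.column_stack([np.cross(y,z),y,z])
def Rt(p,a,sg=1):        # tab tool leaning out by a
    ex,ey,ez=axes(p);z=np.sin(a)*ey-np.cos(a)*ez;y=sg*ex
    return np.column_stack([np.cross(y,z),y,z])
def H(p,th): return W([*p[:3],th],(-165,0,94),1)
E
python3 - <<'E'
from h import *
p=p0
D=lambda q:None if q is None else np.round(q)
for sg in(1,-1):
  for f0,f1 in((65,50),(65,65),(70,80),(60,90)):
    print(sg,f0,f1)
    for th in(p[3],.5,0):
        ph=np.radians(f1+(f0-f1)*th/p[3]);R=Rh(p,ph,sg)
        print(D(arm.solve_ik(H(p,th)+arm.grip_depth*R[:,2],R)))
  for a in(30,40):
    R=Rt(p,np.radians(a),sg)
    print("tab",a,*[D(arm.solve_ik(W(p,q),R)) for q in((0,-156,42),(-45,-156,42),(0,-240,150))])
for n,q,z in(("bowl",(358,153),.05),("wallet",(328,252),.02)):print(n,plane("top",q,z))
E
```

```text
[0.5999 0.0539 0.1999 1.06  ]
[[-0.8199  0.3026]
 [ 3.2313 -1.3065]
 [-0.9384  0.8795]
 [-0.7868 -0.8748]
 [ 1.1958 -0.693 ]
 [ 0.0551  0.2905]
 [ 0.8574 -0.3776]
 [-0.4347  0.1981]
 [-0.3908  0.1762]
 [ 1.0153  0.3236]
 [ 0.6347 -0.6567]]
handle [0.6039 0.0547 0.3347]
1 65 50
[ -4.  11.  92.   8.  53. -19.]
[-12.   8. 122.  34.  23. -52.]
[-20.  39. 147. 151.  45. 176.]
1 65 65
[ -4.  11.  92.   8.  53. -19.]
[-10.   9. 116.  16.  33. -33.]
[ -13.   25.  132.   92.   10. -114.]
1 70 80
[ -3.  13.  88.   6.  60. -17.]
[ -7.  11. 108.   6.  47. -22.]
[ -8.  24. 119.   7.  27. -25.]
1 60 90
[ -5.  10.  97.  11.  45. -22.]
[ -6.  12. 107.   6.  48. -21.]
[ -5.  26. 112.  -0.  42. -17.]
tab 30 [-27.  49.  72.  24.  79. -47.] [-29.  47.  79.  23.  76. -51.] [-32.  46.  60.  21.  96. -45.]
tab 40 [-30.  53.  68.  29.  88. -50.] [-32.  51.  74.  28.  85. -54.] [-34.  50.  55.  27. 104. -46.]
-1 65 50
[ -4.  11.  92.   8.  53. 161.]
[-12.   8. 122.  34.  23. 128.]
[-20.  39. 147. 151.  45.  -4.]
-1 65 65
[ -4.  11.  92.   8.  53. 161.]
[-10.   9. 116.  16.  33. 147.]
[-13.  25. 132.  92.  10.  66.]
-1 70 80
[ -3.  13.  88.   6.  60. 163.]
[ -7.  11. 108.   6.  47. 158.]
[ -8.  24. 119.   7.  27. 155.]
-1 60 90
[ -5.  10.  97.  11.  45. 158.]
[ -6.  12. 107.   6.  48. 159.]
[ -5.  26. 112.  -0.  42. 163.]
tab 30 [-27.  49.  72.  24.  79. 133.] [-29.  47.  79.  23.  76. 129.] [-32.  46.  60.  21.  96. 135.]
tab 40 [-30.  53.  68.  29.  88. 130.] [-32.  51.  74.  28.  85. 126.] [-34.  50.  55.  27. 104. 134.]
bowl [ 0.6966 -0.2975  0.05  ]
wallet [ 0.3693 -0.2044  0.02  ]
```

```bash
python3 - <<'E'
from h import *
p=p0;th=p[3];R=Rh(p,np.radians(70));h=H(p,th);z=R[:,2]
arm.grip(.06)
arm.move_to(h-.10*z,R)
arm.move_l(h+arm.grip_depth*z,R,feed=.12)
print(arm.current_force(),arm.current_t())
import cv2
for n in("scene","top"):cv2.imwrite(f"pics/{n}1.png",arm.snapshot(n)[:,:,::-1])
a=cv2.imread("pics/scene1.png")[90:230,170:300];b=cv2.imread("pics/top1.png")[100:240,185:315]
cv2.imwrite("pics/c1.png",cv2.convertScaleAbs(np.hstack([cv2.resize(i,None,fx=3,fy=3) for i in(a,b)]),alpha=1.5))
E
```

```text
[ 0.4511 -0.3912  0.0152] 4.475
```

View pics/c1.png

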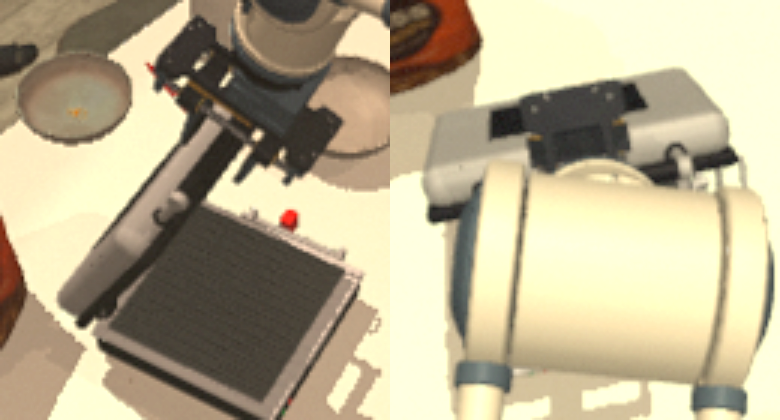

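```bash
python3 - <<'E'
from h import *
print(arm.current_ee_pos(),H(p0,p0[3])+arm.grip_depth*Rh(p0,np.radians(70))[:,2])
arm.grip(.0)
print(arm.current_width(),arm.current_grasp_force(),arm.current_force(),arm.current_torque(),arm.current_ee_pos(),arm.current_t())
E
```

```text
[0.6104 0.056  0.3179] [0.6102 0.056  0.317 ]
0.017082906067966384 29.987010955810547 [-0.2448 -0.0773  0.6301] [-0.2158  0.0271  0.3892] [0.6103 0.056  0.3171] 5.3
```

```bash
cat > arc.py <<'E'
from h import *
import sys
p=p0.copy();off=np.array([float(v) for v in sys.argv[3:6]]) if len(sys.argv)>3 else np.zeros(3)
ex,ey,ez=axes(p)
for th in np.arange(float(sys.argv[1]),float(sys.argv[2])-1e-6,-.1):
    R=Rh(p,np.radians(80-10*th/p0[3]))
    arm.move_l(H(p,th)+arm.grip_depth*R[:,2]+off,R,feed=.1)
    F=arm.current_force();f=np.array([F@ex,F@ey,F@ez]);
    print(round(th,2),f,"z-along",F@R[:,2],arm.current_width(),off,arm.current_t())
    if np.linalg.norm(F)>25: off=off+np.clip(F,-20,20)*5e-5
    if np.linalg.norm(F)>60: print("STOP");break
E
python3 arc.py .96 .66
```

```text
0.96 [-3.6374 -2.5108  0.9625] z-along -2.097390698284207 0.017319943123656655 [0. 0. 0.] 5.7417
0.86 [-4.6044 -3.5214  0.0511] z-along -1.4800652662979406 0.017455821020316738 [0. 0. 0.] 6.1833
0.76 [-4.5339 -5.144  -1.1671] z-along -0.2233733472119216 0.01743732019819118 [0. 0. 0.] 6.625
0.66 [-4.0844 -6.3578 -0.4782] z-along -0.6821898652838697 0.0175658468253708 [0. 0. 0.] 7.0667
```

Forces are small, so I continue nearly to the stop.

```bash
python3 arc.py .56 .06
```

```text
0.56 [-2.491  -7.6136 -1.4132] z-along 0.7065893995685816 0.017431205534497955 [0. 0. 0.] 7.5083
0.46 [-4.6607 -7.0127 -1.1052] z-along -0.08354856409137719 0.01729516703094625 [0. 0. 0.] 7.95
0.36 [-5.8535 -6.5783 -2.7113] z-along 1.2813975250731207 0.017503747211709022 [0. 0. 0.] 8.3917
0.26 [-4.5616 -7.5859 -2.4195] z-along 1.3789523778392674 0.017602432619116988 [0. 0. 0.] 8.8333
0.16 [-5.7804 -7.5542 -3.1251] z-along 1.9089477385017382 0.017473759212841083 [0. 0. 0.] 9.275
0.06 [-6.7858 -8.58   -3.2749] z-along 1.97506685583425 0.01733889027479402 [0. 0. 0.] 9.7167
```

```bash
python3 - <<'E'
from h import *
p=p0
for th in np.arange(.05,-.06,-.008):
    R=Rh(p,np.radians(80-10*th/p0[3]));arm.move_l(H(p,th)+arm.grip_depth*R[:,2],R,feed=.04)
    f=arm.current_force()
    if abs(th)<.03 or f[2]>3: print(round(th,3),f,arm.current_ee_pos()[2])
    if f[2]>18: break
arm.sleep(.3);print(arm.current_force(),arm.current_ee_pos()-arm.grip_depth*arm.current_tool_rot()[:,2],H(p,0),arm.current_t())
E
```

```text
0.026 [ -7.0044 -10.602   -3.7449] 0.08248225877705066
0.018 [ -7.4151 -10.5281  -2.9373] 0.0801336037698354
0.01 [ -5.743  -11.3653  -2.9899] 0.07780827758792835
0.002 [ -6.6431 -12.1661  -3.8468] 0.0754855464177126
-0.006 [ -7.0799 -10.8973  -3.5745] 0.07316005085226875
-0.014 [ -6.9109 -11.7706  -4.2307] 0.07080045601553285
-0.022 [ -8.7886 -12.2406   6.2764] 0.06879954212159672
-0.03 [-9.7428 -6.9569 18.1319] 0.06686912733006474
[-10.9827  -7.3789  17.1109] [0.4369 0.021  0.0854] [0.4381 0.0211 0.094 ] 12.7667
```

```bash
python3 - <<'E'
from h import *
import cv2
p=p0;ex,ey,ez=axes(p)
arm.grip(.036);print(arm.current_force())
R=arm.current_tool_rot();P=arm.current_ee_pos()
arm.move_l(P-.15*R[:,2],feed=.2)
arm.move_to(W(p,(-5,-300,230)),Rt(p,np.radians(35)))
P={}
for n in("scene","top"):
    im=arm.snapshot(n)[:,:,::-1];cv2.imwrite(f"pics/{n}2.png",im)
    hsv=cv2.cvtColor(im,cv2.COLOR_BGR2HSV)
    m=cv2.inRange(hsv,(0,170,120),(6,255,255))|cv2.inRange(hsv,(174,170,120),(180,255,255))
    k,_,st,ce=cv2.connectedComponentsWithStats(m)
    for s,c in zip(st[1:],ce[1:]):
        if s[4]>5 and 220<c[0]<320 and 150<c[1]<195: print(n,s,c);P[n]=c
for n in P:
    q=plane(n,P[n],.055)-[p[0],p[1],0];print(n,"tab press",q@ex,q@ey)
print(arm.current_t())
a=cv2.imread("pics/scene2.png")[105:245,180:310];b=cv2.imread("pics/top2.png")[110:250,195:325]
cv2.imwrite("pics/c2.png",cv2.convertScaleAbs(np.hstack([cv2.resize(i,None,fx=3,fy=3) for i in(a,b)]),alpha=1.4))
E
```

```text
[-0.5033  0.3003  0.8461]
top [295 171   5   5  23] [297.     172.8261]
top tab press -0.004733423572287411 -0.15254845703501685
15.6167
```

View pics/c2.png

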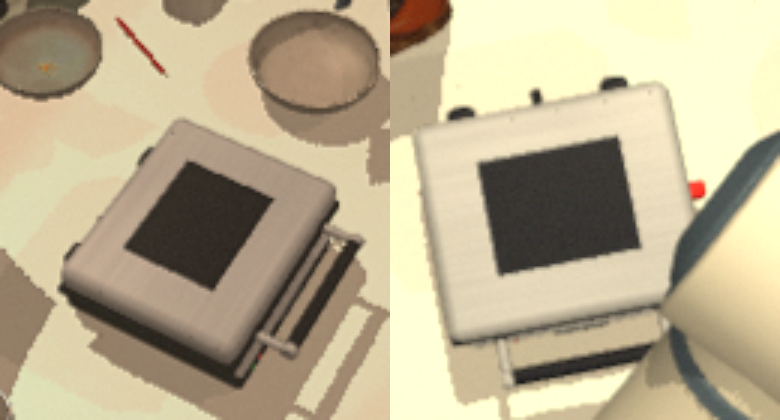

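```bash
python3 - <<'E'
from h import *
p=p0;ex,ey,ez=axes(p);R=Rt(p,np.radians(35));z=R[:,2];t=W(p,(-5,-156,40))
arm.grip(.045)
arm.move_to(t-.13*z,R);arm.move_l(t-.03*z,R,feed=.15);arm.move_l(t,R,feed=.06)
print(arm.current_force(),arm.current_t())
if np.linalg.norm(arm.current_force())<8:
    arm.grip(0);print(arm.current_width(),arm.current_grasp_force(),arm.current_force(),arm.current_t())
E
```

```text
[-0.307  -0.2648 -0.1219] 17.9583
0.01784143656029681 29.98343735933304 [ 2.2684 -2.2357  0.7675] 18.4917
```

Tab gripped (17.8 mm, matching its 18 mm). Slide it forward in steps until it reaches the end stop.

```bash
python3 - <<'E'
from h import *
p=p0;ex,ey,ez=axes(p);P=arm.current_ee_pos()
for d in [.01,.02,.026]+list(np.arange(.029,.047,.0015)):
    arm.move_l(P-d*ex,feed=.05);F=arm.current_force();f=np.array([F@ex,F@ey,F@ez])
    print(round(d,4),f,arm.current_width(),(arm.current_ee_pos()-P)@ex)
    if f[0]>14 or np.linalg.norm(f)>40: break
print(arm.current_t())
E
```

```text
0.01 [-1.8758 -3.2558  2.0289] 0.01765726630399035 -0.01071666436523878
0.02 [-1.9164 -6.4355  1.1351] 0.01745441661975381 -0.020697014732032448
0.026 [-0.9853 -6.3951  1.7091] 0.017550569298908143 -0.026597015215158008
0.029 [-2.276  -5.7975  2.5032] 0.017395724784507016 -0.029495563567751466
0.0305 [-0.8661 -7.3171  1.3766] 0.017397386133609086 -0.030792775740281896
0.032 [-0.2826 -5.8247  2.9192] 0.017353352762297065 -0.03222464304988362
0.0335 [-0.6988 -6.0548  1.3595] 0.017578883352756963 -0.03372572673496169
0.035 [-0.0246 -6.3159  1.7704] 0.01798705083951635 -0.035224882584746015
0.0365 [ 7.381  -3.0395 -1.8186] 0.017590420149251003 -0.035621632163417564
0.038 [16.3236 -1.4964 -3.469 ] 0.01746130555080043 -0.03581518691837325
21.2
```

```bash
python3 - <<'E'
from h import *
import cv2
p=p0;ex,ey,ez=axes(p)
arm.sleep(.3);arm.grip(.04)
R=arm.current_tool_rot();P=arm.current_ee_pos()
arm.move_l(P-.13*R[:,2],feed=.15)
arm.move_to([.244,-.5,.3],R)
print(arm.current_force(),arm.current_t())
for n in("scene","top"): cv2.imwrite(f"pics/{n}3.png",arm.snapshot(n)[:,:,::-1])
h=cv2.cvtColor(cv2.imread("pics/top3.png"),cv2.COLOR_BGR2HSV)
m=cv2.inRange(h,(0,170,120),(6,255,255))|cv2.inRange(h,(174,170,120),(180,255,255))
k,_,st,ce=cv2.connectedComponentsWithStats(m)
for s,c in zip(st[1:],ce[1:]):
    if s[4]>5 and 250<c[0]<320 and 150<c[1]<205:
        q=plane("top",c,.055)-[p[0],p[1],0];print(c,"tab press",q@ex,q@ey)
b=cv2.imread("pics/top3.png")[60:280,100:440]
cv2.imwrite("pics/c3.png",cv2.convertScaleAbs(cv2.resize(b,None,fx=2.3,fy=2.3),alpha=1.4))
E
```

```text
[0.8974 0.5278 0.2158] 24.8917
[299.4737 184.1579] tab press -0.04306230710342685 -0.15332733978865323
```

View pics/c3.png

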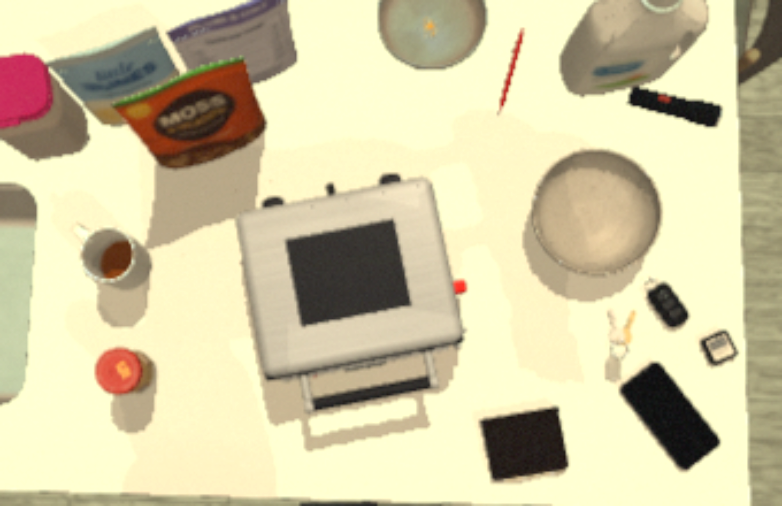

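```bash
python3 -c "
from rig import arm
print(arm.sign_off())"
```

```text
the job is handed in; nothing more can be done
None
```

The lid was lowered under grip onto its stop, the bolt was pushed to its end stop (about 40 mm by my measurement), the mug, jar, wallet and bowl look unmoved in the last picture, and the job was handed in at about 25 s; no verdict was shown.

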